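# Push the wide clip jar home under the low rack

## Robot

A 6-joint arm with a two-finger parallel gripper is mounted at the origin on a cart in front of the work surface, level with it; the furniture and walls round the work are solid. World frame = base frame: x ahead of the robot, y to its left, z up, the work surface at z = 0. Lengths are in m, angles in rad, forces in N, time in s.
With the tool pointing down it reaches from about 0.25 to 0.725 m from the base axis. Payload 9.7 kg.
Tool frame: the origin (TCP) lies midway between the tips of the shut fingers; the grasp point (between the pads) lies 19 mm behind it; z points along the fingers, y is the line along which they close (so a half turn about z gives the same grasp; the last joint's range is limited). The gripper opens to 85 mm and grips with 20 to 120 N. Pads are 22 mm wide; open, the fingers measure 114 mm over their backs; the gripper's body (76 mm by 85 mm) begins 54 mm behind the grasp point. The pads swing forward as they close: fully open they stand 13 mm farther back than shut.
Start: joints at [-1.17, 0.087, 0.176, 1.66, 0, 1.571], TCP at [0.215, -0.506, 0.231] pointing down, gripper open.
Joint ranges: [-3.13, 3.13], [-0.85, 1.81], [-1.15, 1.24], [-2.2, 2.28], [-1.44, 1.52], [-3.14, 3.14]. Speed limits (rad/s): [2.22, 2.22, 2.57, 3.14, 3.14, 3.14].

## Interface

Orientations are given as a rotation vector (axis times angle).
In Python, from plant import r, eyes, job_done gives the robot as it stands (r), with the cameras (eyes) and the job as plain functions.
- The arm moves only by the shell command python3 shift.py [FORCE], which reads ROWS from standard input. ROWS is a JSON list of rows, 1 to 12 of them, each an object with the fields x, y, z (the shift in fractions of the full range, 1 being 600 mm), ax, ay, az (a rotation vector in fractions of the full range, 1 being 180 degrees), aperture (the finger opening in m); a field left out counts as zero (the opening has to be given); each row is the pose to reach, as a shift and turn from the pose commanded when the command began, along the tool's axes at that moment; what a row does not reach only later rows make up. A row lasts 1/10 s, in which the tool goes at most 0.05 m and 0.15 rad, less where a joint would pass 70% of its speed; a pose out of reach is approached as far as the arm can. The fingers move at their own pace and stop on an object; FORCE is the grip in N (left out, the last holds). Time passes only in rows, so rows that do not move let the fingers close. It prints the time, the measured TCP pose, the force, the opening and the grip force at its end. No shift or turn number may pass 1 either way. Input that does not fit is refused with a message, and nothing moves.
- r.state(): the state, without advancing time (a new reading comes with each control period).
- eyes.camera(name): name is "scene" or "top" or "wrist"; returns the picture (384x512x3 uint8, blue, green, red); there is no depth.
- eyes.camera_info(name): a dict with "fovy" (degrees; the focal length in pixels is half the picture's height over the tangent of half this angle, whatever the lens; pixels are square), "cx", "cy" (the principal point, pixels), "world_from_camera" (4x4, takes a point from camera to world coordinates). Camera axes: x right, y down, z forward; pixel columns grow to the right and rows downward; lengths in m; the calibration is good to about 2 mm. A picture is of the moment at which its call begins: read the wrist's pose just before it. camera_info takes no time and is no camera call; for the wrist camera it gives the pose at the moment of the call.
- job_done(): hands the job in; it is judged then, once.
The state is a dict: "time_s": time; "qpos": joint angles; "joint_velocities": joint speeds; "joint_torque": joint torques, N m; "tcp_pos": TCP position; "eef_rot": TCP orientation; "wrist_force": force on the tool from outside, world axes, zero at the start; "moment": the same for the moment, N m; "width": finger opening in m; "gripper_force": force on a finger pad.
Only numpy, scipy, OpenCV 4.12 (cv2) and the standard library are available. Lean on these libraries where they do the work, as an engineer would, in place of code of your own. Each camera call takes 0.05 s, during which the arm holds its last target. There are 200 camera calls.

## Task

One bay of the low two-bay rack already holds a clip-top jar; push the identical jar that stands loose on the worktop into the empty bay, all the way back until it has pushed the rubber buffer at the rear of that bay fully into its block. The jar is too wide to grip, so slide it upright along the worktop and press gently, and leave the jar in the other bay, the tape roll on the rack, the oil cruet and the small jar with the golden screw lid where they stand.

Things in the scene. Friction and masses are not known exactly. Their poses are not given: they have to be found in the camera images.
- jar: The loose jar to push: low round clip-top jar, orange seal, wire clip; 90 mm across over all (solid glass about 84 to 88 mm, slightly out of round), 63 mm high, about 0.2 to 0.4 kg, on the worktop. Too wide for an 85 mm gripper. Origin: centre of its underside; z up. It slides at a few newtons (mass and friction vary).
- other_jar: An identical jar (90 mm across, 63 mm high), already standing in one of the two bays of the rack. Leave it alone. Origin: centre of its underside.
- rack: Low wooden rack, fixed, 155 mm deep (x), 244 wide (y), 94 high, no floor. Origin: centre of its underside; x points from open front to closed back. Walls 12 mm thick at y = -116, 0, +116 mm leave two bays 104 mm wide centred at y = -58 and +58 mm; 8 mm back panel. The jar in a bay tells which is taken; either may be free.
- buffer (a joint): How far the buffer in the free bay is pushed in: 0 out (start), 0.010 m fully in, at a hard stop. Black rubber-faced pad 60 mm wide, 7 to 41 mm above the worktop, facing the front, centred in the bay on a fixed steel block. Slides at about 2.5 N, no spring, stays where pushed. The block's depth differs each time and is not reported: feel for it.
- board_edge (a point): Middle of the lower front edge of the rack's 12 mm top board: rack x = -77.5 mm, y = 0, 82 mm above the worktop; axes as the rack's. With the buffer fully in, the jar's near side lies 3 to 25 mm behind this edge (jar centre at rack x = -31 to -8 mm), so the pushing finger must reach in under the board.
- tape: Roll of tape lying on top of the rack, 96 mm across, 25 mm high. Leave it there. Origin: centre of its underside.
- cruet: Oil cruet, a small clear bottle with a black cap, 53 mm across, 148 mm high, standing on the worktop. Leave it. Origin: centre of its underside.
- ghee: Small jar with a golden screw lid, 59 mm across, 87 mm high, standing on the worktop. Leave it. Origin: centre of its underside.

How it is judged:
By the outcome, as a careful person would: the job done as asked, in the order asked, and still so for the second after the job is handed in, with the robot touching nothing.
It also fails if it takes over 72 s, if anything falls off the work surface, if the arm or the gripper's body presses on something with over 40 N, if the wrist force passes 120 N, or if a joint passes its speed limit or range.

## Working session

There is one attempt and no reset: what is moved stays moved. The work goes in short steps, Python scripts to look and compute and a shell command to move; the robot and the scene stay as the last step left them, time stands still between calls to the robot, and variables do not carry over. Pictures are saved under pics/ and viewed, at most 10 in all, crops included, and the job is handed in when it is done.

```bash
ls; mkdir -p pics; python3 - <<'E'
from plant import r, eyes, job_done
import cv2,numpy as np
for n in("scene","top"):
    cv2.imwrite(f"pics/{n}0.png",cv2.resize(eyes.camera(n),None,fx=1.5,fy=1.5)); i=eyes.camera_info(n); print(n,i["fovy"],i["cx"],i["cy"],np.round(i["world_from_camera"],4).tolist())
s=r.state();print(s["tcp_pos"],s["eef_rot"],s["width"],s["time_s"])
E
```

```text
pics
plant.py
shift.py
scene 57.22563301181423 258.02157216845137 194.65402503917423 [[-0.6193, -0.5585, 0.5518, -0.028], [-0.785, 0.454, -0.4215, 0.4945], [-0.0151, -0.6942, -0.7196, 0.7978], [0.0, 0.0, 0.0, 1.0]]
top 57.385799362176975 258.01916960840947 194.9315205122312 [[0.0308, -0.9873, 0.1556, 0.377], [-0.9994, -0.0285, 0.0172, 0.0483], [-0.0126, -0.156, -0.9877, 0.987], [0.0, 0.0, 0.0, 1.0]]
[ 0.2145137  -0.50620744  0.23062233] [-3.07753284e+00 -6.25116695e-01  3.67479597e-04] 0.08506533681278007 0.1
```

View pics/top0.png

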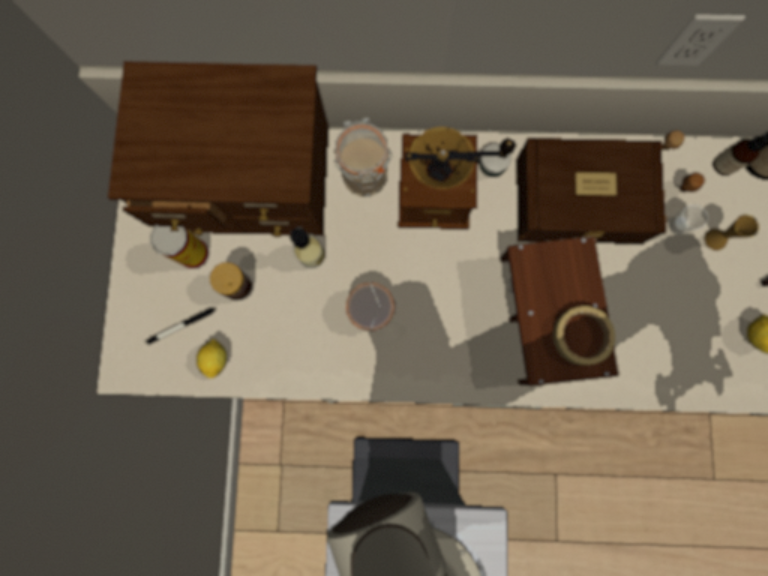

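View pics/scene0.png

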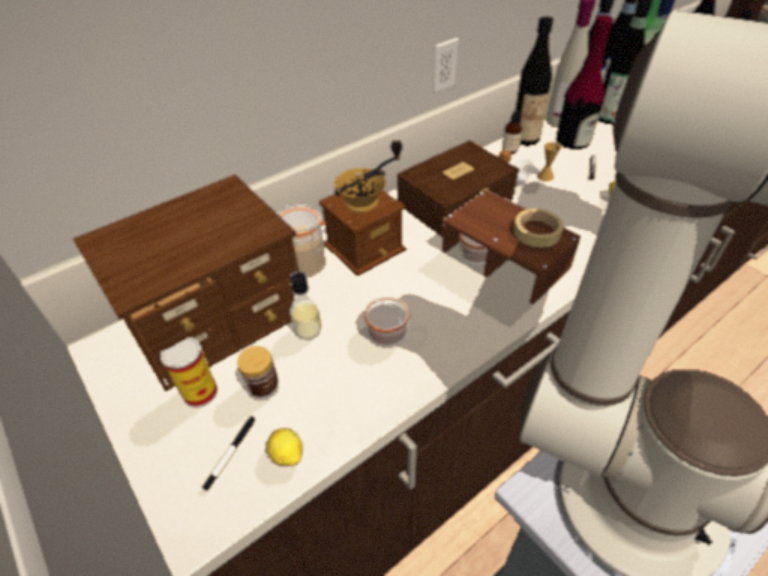

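The top view shows the loose jar at about (371,306) in the 1.5x picture. The rack's board spans about (508..616, 238..382), with its front facing left (world +y). The scene view shows the other jar in the far bay, so the bay nearer the robot is free. I'll zoom in for corner measurements.

```bash
python3 - <<'E'
import cv2
im=cv2.imread("pics/top0.png"); c=im[220:400,330:630]
cv2.imwrite("pics/topc.png",cv2.resize(c,(800,480),interpolation=cv2.INTER_CUBIC))
E
cat > h.py <<'E'
from plant import r, eyes, job_done
import numpy as np
def ray(n,u,v,z,info=None):
    i=info or eyes.camera_info(n); f=192/np.tan(np.radians(i["fovy"]/2)); T=np.array(i["world_from_camera"])
    d=T[:3,:3]@[(u-i["cx"])/f,(v-i["cy"])/f,1]; o=T[:3,3]
    return o+d*(z-o[2])/d[2]
def proj(n,p,info=None):
    i=info or eyes.camera_info(n); f=192/np.tan(np.radians(i["fovy"]/2)); T=np.array(i["world_from_camera"])
    c=T[:3,:3].T@(np.array(p)-T[:3,3]); return np.array([c[0]/c[2]*f+i["cx"],c[1]/c[2]*f+i["cy"]])
E
```

```text
(no output)
```

View pics/topc.png

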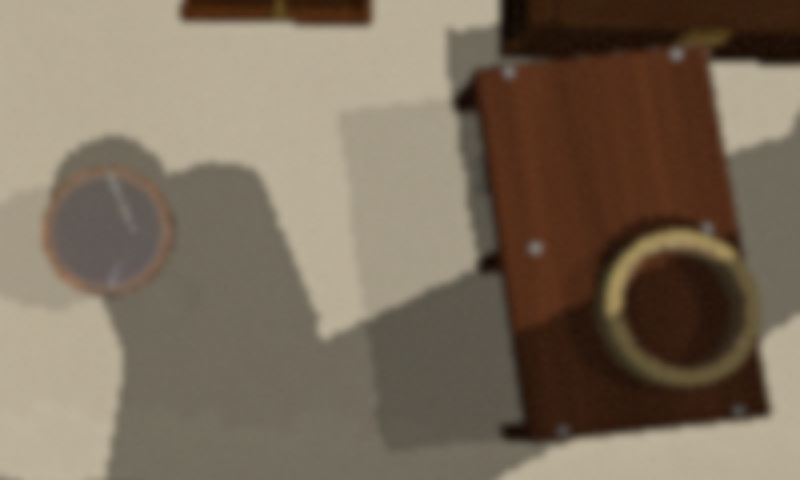

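```bash
cat >> h.py <<'E'
def crop(u,v): return (330+u/(800/300))/1.5,(220+v/(480/180))/1.5
E
python3 - <<'E'
from h import *
P=np.array([ray("top",*crop(*c),.094)[:2] for c in[(477,72),(707,52),(768,412),(527,440)]]);print(P.round(4))
print([np.linalg.norm(P[i]-P[(i+1)%4]).round(4) for i in range(4)])
L=np.array([[-.0775,.122],[.0775,.122],[.0775,-.122],[-.0775,-.122]])
# rack x -> world -y ; y -> world +x
a=P-P.mean(0); th=np.arctan2((L[:,0]*a[:,1]-L[:,1]*a[:,0]).sum(),(L*a).sum()); c=P.mean(0)
print("rack",c.round(4),np.degrees(th))
R=np.array([[np.cos(th),-np.sin(th)],[np.sin(th),np.cos(th)]]); print((L@R.T+c-P).round(4))
for z in(.05,.063): 
  J=ray("top",*crop(108,229),z); print("jar",J.round(4),"in rack",(R.T@(J[:2]-c)).round(4))
a,b=ray("top",*crop(44,229),.055),ray("top",*crop(173,229),.055);print(np.linalg.norm(a-b))
for n,(u,v) in dict(cruet=(301/1.5,237/1.5),ghee=(228/1.5,280/1.5)).items(): print(n,ray("top",u,v,.148 if n=="cruet" else .087).round(3))
for s,q in(("bay-",-.058),("bay+",.058)): print(s,(R@[-.0775,q]+c).round(3))
for q in(0,.045): print(proj("scene",[*J[:2],.06])*1.5)
E
```

```text
[[ 0.6036 -0.1452]
 [ 0.6211 -0.2946]
 [ 0.3902 -0.3254]
 [ 0.3683 -0.1751]]
[np.float64(0.1504), np.float64(0.2329), np.float64(0.152), np.float64(0.2372)]
rack [ 0.4958 -0.2351] -82.55259067644702
[[ 0.0031  0.0028]
 [ 0.0057 -0.0015]
 [-0.0053 -0.0023]
 [-0.0035  0.001 ]]
jar [0.4993 0.0936 0.05  ] in rack [-0.3255  0.046 ]
jar [0.4976 0.093  0.063 ] in rack [-0.3251  0.0443]
0.08648009307009558
cruet [0.597 0.207 0.148]
ghee [0.533 0.342 0.087]
bay- [ 0.428 -0.166]
bay+ [ 0.543 -0.151]
[387.45900376 311.36597231]
[387.45900376 311.36597231]
```

```bash
cat >> h.py <<'E'
from scipy.spatial.transform import Rotation as Ro
C=np.array([.4958,-.2351]); TH=np.radians(-82.55); RR=np.array([[np.cos(TH),-np.sin(TH)],[np.sin(TH),np.cos(TH)]])
def to(p,Rt=None):
    "shift+turn in tool axes from now to world p, rot Rt"
    s=r.state(); A=Ro.from_rotvec(s["eef_rot"]); d=A.inv().apply(np.array(p)-s["tcp_pos"])
    w=(A.inv()*Rt).as_rotvec() if Rt is not None else np.zeros(3)
    print("d",d.round(4),"w",w.round(4),"|d|",np.linalg.norm(d).round(3))
def world(x,y): return RR@[x,y]+C
def rack(p): return RR.T@(np.array(p)[:2]-C)
def down(yaw=0): # tool y along rack x
    e=RR@[1,0]; y=np.array([*e,0]); z=np.array([0,0,-1.]); return Ro.from_matrix(np.c_[np.cross(y,z),y,z])*Ro.from_rotvec([0,0,yaw])
def fork(tilt): # tool z tilted from down toward rack x, tool y horizontal, across
    e=np.array([*(RR@[1,0]),0]); z=np.sin(tilt)*e-np.cos(tilt)*np.array([0,0,1]); y=np.array([*(RR@[0,1]),0]); return Ro.from_matrix(np.c_[np.cross(y,z),y,z])
E
python3 - <<'E'
from h import *
for u in(400,470): print(ray("top",u/1.5,226/1.5,0).round(3))
p=world(-.325,.046+.063);print(p); to([*p,.231],down())
print((down().inv()*fork(1)).as_rotvec(), (down().inv()*(fork(1)*Ro.from_rotvec([0,0,np.pi]))).as_rotvec())
E
```

```text
[ 0.663  0.044 -0.   ]
[ 0.667 -0.091  0.   ]
[0.56174006 0.10128952]
d [ 5.567e-01 -4.239e-01  2.000e-04] w [-1.200e-03  2.000e-04  2.708e-01] |d| 0.7
[-0.77933334 -0.77933334 -1.42656012] [-0.77933334  0.77933334  1.42656012]
```

The manual's scale: shifts go in shares of 600 mm and turns go in shares of 180 degrees. Converting my numbers, 0.56 m is 0.9333, -0.42 m is -0.7, 0.27 rad is 0.0859.

```bash
echo '[{"x": 0.9333, "y": -0.7, "az": 0.0859, "aperture": 0.045}, {"x": 0.9333, "y": -0.7, "az": 0.0859, "aperture": 0.045}, {"x": 0.9333, "y": -0.7, "az": 0.0859, "aperture": 0.045}, {"x": 0.9333, "y": -0.7, "az": 0.0859, "aperture": 0.045}, {"x": 0.9333, "y": -0.7, "az": 0.0859, "aperture": 0.045}, {"x": 0.9333, "y": -0.7, "az": 0.0859, "aperture": 0.045}, {"x": 0.9333, "y": -0.7, "az": 0.0859, "aperture": 0.045}, {"x": 0.9333, "y": -0.7, "az": 0.0859, "aperture": 0.045}, {"x": 0.9333, "y": -0.7, "az": 0.0859, "aperture": 0.045}, {"x": 0.9333, "y": -0.7, "az": 0.0859, "aperture": 0.045}, {"x": 0.9333, "y": -0.7, "az": 0.0859, "aperture": 0.045}, {"x": 0.9333, "y": -0.7, "az": 0.0859, "aperture": 0.045}]' | python3 shift.py 20
python3 - <<'E'
from h import *
p=world(-.325,.046+.063); to([*p,.231],down())
E
```

```text
time_s: 1.3
tcp_pos: [0.5159, 0.0132, 0.2311]
eef_rot: [3.135, 0.206, -0.0]
wrist_force: [0.6, -0.7, 0.7]
width: 0.0448
gripper_force: 0.0
d [ 0.057  -0.0814  0.0001] w [0.0001 0.0001 0.001 ] |d| 0.099
```

In the tool's units: -0.081 m is -0.135, 0.057 m is 0.095.

```bash
echo '[{"x": 0.05, "y": -0.0667, "aperture": 0.045}, {"x": 0.095, "y": -0.135, "aperture": 0.045}, {"x": 0.095, "y": -0.135, "aperture": 0.045}, {"x": 0.095, "y": -0.135, "aperture": 0.045}, {"x": 0.095, "y": -0.135, "aperture": 0.045}]' | python3 shift.py
python3 - <<'E'
from h import *
import cv2
i=eyes.camera_info("wrist"); cv2.imwrite("pics/w1.png",eyes.camera("wrist"))
print(proj("wrist",[.498,.093,.063],i),proj("wrist",[*world(-.0775,-.058),.082],i))
import pickle; pickle.dump(i,open("w1.pkl","wb"))
E
```

```text
time_s: 1.8
tcp_pos: [0.5627, 0.0864, 0.2312]
eef_rot: [-3.124, -0.233, 0.002]
wrist_force: [-0.2, -0.7, -0.0]
width: 0.0448
gripper_force: 0.0
[244.41633904 226.98250456] [443.09060111 313.23782503]
```

View pics/w1.png

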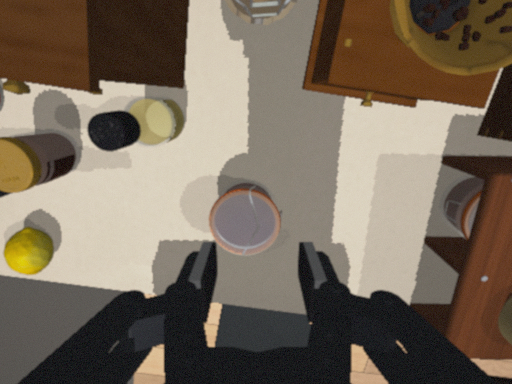

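```bash
python3 - <<'E'
from h import *
import pickle; i=pickle.load(open("w1.pkl","rb"))
for z in(.05,.063): p=ray("wrist",245,219.5,z,i); print("jar",p.round(4),rack(p).round(4))
for u,v,z in[(487,175,.094),(445,350,.094),(427,240,0),(443,158,0),(412,305,0)]: p=ray("wrist",u,v,z,i);print(u,v,p.round(4),rack(p).round(4))
for x,y in((-.0775,.116),(-.0775,0),(-.0775,-.116)): print([proj("wrist",[*world(x,y),z],i).round(0) for z in(0,.094)])
p=world(-.325,.046+.063); to([*p,.021],down())
E
```

```text
jar [0.5019 0.0935 0.05  ] [-0.325   0.0487]
jar [0.5077 0.0936 0.063 ] [-0.3244  0.0544]
487 175 [ 0.6061 -0.1378  0.094 ] [-0.0822  0.1219]
445 350 [ 0.3834 -0.1774  0.094 ] [-0.0718 -0.104 ]
427 240 [ 0.4878 -0.1708  0.    ] [-0.0648  0.0004]
443 158 [ 0.6058 -0.151   0.    ] [-0.0692  0.12  ]
412 305 [ 0.3748 -0.186   0.    ] [-0.0643 -0.1136]
[array([436., 161.]), array([490., 181.])]
[array([418., 240.]), array([461., 279.])]
[array([403., 306.]), array([438., 357.])]
d [ 0.0013 -0.0133  0.2107] w [-0.0088  0.0001  0.0184] |d| 0.211
```

In the tool's units: 0.21 m is 0.35, 0.05 m is 0.0833, 0.018 rad is 0.0057.

```bash
echo '[{"x": 0.0117, "y": -0.0217, "az": 0.0057, "aperture": 0.045}, {"x": 0.0117, "y": -0.0217, "z": 0.0833, "az": 0.0057, "aperture": 0.045}, {"x": 0.0117, "y": -0.0217, "z": 0.1667, "az": 0.0057, "aperture": 0.045}, {"x": 0.0117, "y": -0.0217, "z": 0.25, "az": 0.0057, "aperture": 0.045}, {"x": 0.0117, "y": -0.0217, "z": 0.3, "az": 0.0057, "aperture": 0.045}, {"x": 0.0117, "y": -0.0217, "z": 0.35, "az": 0.0057, "aperture": 0.045}, {"x": 0.0117, "y": -0.0217, "z": 0.35, "az": 0.0057, "aperture": 0.045}, {"x": 0.0117, "y": -0.0217, "z": 0.35, "az": 0.0057, "aperture": 0.045}]' | python3 shift.py
python3 - <<'E'
from h import *
s=r.state(); print(rack(s["tcp_pos"])); to([*world(-.325,-.058+.05),.021],down())
E
```

```text
time_s: 2.65
tcp_pos: [0.5697, 0.0908, 0.0223]
eef_rot: [-3.115, -0.234, 0.002]
wrist_force: [0.1, -0.1, 0.9]
width: 0.0449
gripper_force: 0.0
[-0.31352494  0.11554654]
d [-0.1233 -0.0139  0.0016] w [-0.018   0.0003  0.0201] |d| 0.124
```

```bash
echo '[{"aperture": 0.045}, {"aperture": 0.045}]' | python3 shift.py
python3 - <<'E'
from h import *
s=r.state(); print(rack(s["tcp_pos"]),s["joint_velocities"].round(3) if hasattr(s["joint_velocities"],"round") else s["joint_velocities"]); to([*world(-.325,-.058+.05),.021],down())
E
```

```text
time_s: 2.85
tcp_pos: [0.5708, 0.0912, 0.0236]
eef_rot: [-3.115, -0.235, -0.002]
wrist_force: [0.0, 0.2, -0.5]
width: 0.045
gripper_force: 0.0
[-0.31384084  0.11666857] [ 0.001  0.001 -0.009 -0.003  0.001 -0.001]
d [-0.1244 -0.0137  0.0025] w [-0.0178 -0.0027  0.0207] |d| 0.125
```

In the tool's units: -0.011 m is -0.0183, 0.002 m is 0.0033, 0.02 rad is 0.0064.

```bash
echo '[{"y": -0.0183, "z": 0.0033, "az": 0.0064, "aperture": 0.045}, {"y": -0.0183, "z": 0.0033, "az": 0.0064, "aperture": 0.045}, {"y": -0.0183, "z": 0.0033, "az": 0.0064, "aperture": 0.045}, {"y": -0.0183, "z": 0.0033, "az": 0.0064, "aperture": 0.045}]' | python3 shift.py
python3 - <<'E'
from h import *
s=r.state(); print(rack(s["tcp_pos"])); to([*world(-.325,-.058+.05),.021],down())
E
```

```text
time_s: 3.25
tcp_pos: [0.5694, 0.0917, 0.0197]
eef_rot: [-3.108, -0.23, 0.004]
wrist_force: [0.1, 0.4, -0.8]
width: 0.0448
gripper_force: 0.0
[-0.31449052  0.11535785]
d [-0.1231 -0.0127 -0.0009] w [-0.0256  0.0008  0.0179] |d| 0.124
```

```bash
python3 - <<'E'
from h import *
import cv2
s=r.state(); print(np.round(s["qpos"],3),np.round(s["joint_torque"],1),np.round(s["moment"],2))
a=eyes.camera("scene"); b=eyes.camera("top"); cv2.imwrite("pics/s2.png",np.hstack([a[:,60:460],b[:,80:480]]))
E
```

```text
[ 0.147  0.173 -0.139  1.259  0.026  3.141] [ -0.  -56.7  45.7   0.    0.1   0. ] [-0.05 -0.01  0.02]
```

View pics/s2.png

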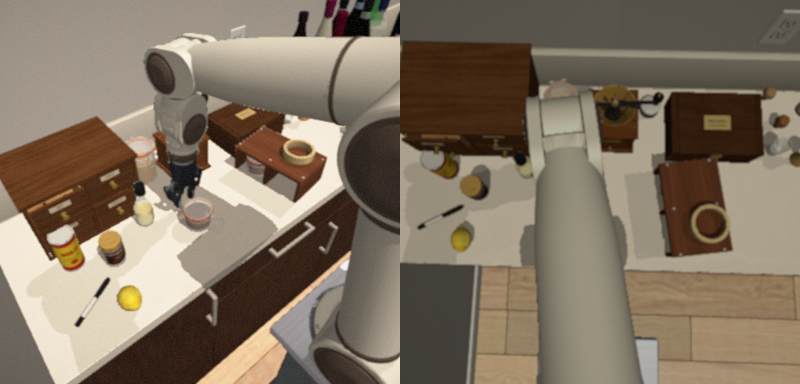

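In the tool's units: -0.011 m is -0.0183, 0.002 m is 0.0033, -0.08 rad is -0.0255.

```bash
echo '[{"y": -0.0183, "z": 0.0033, "az": -0.0255, "aperture": 0.045}, {"y": -0.0183, "z": 0.0033, "az": -0.0255, "aperture": 0.045}, {"y": -0.0183, "z": 0.0033, "az": -0.0255, "aperture": 0.045}, {"y": -0.0183, "z": 0.0033, "az": -0.0255, "aperture": 0.045}]' | python3 shift.py
python3 - <<'E'
from h import *
s=r.state(); print(s["qpos"][5],rack(s["tcp_pos"])); to([*world(-.325,-.058+.05),.021],down())
E
```

```text
time_s: 3.75
tcp_pos: [0.5678, 0.1024, 0.0179]
eef_rot: [-3.096, -0.352, 0.003]
wrist_force: [0.1, -0.1, 1.0]
width: 0.045
gripper_force: 0.0
3.0809551518320597 [-0.32529191  0.11513415]
d [-0.1226 -0.0116 -0.0029] w [-0.0255 -0.0001  0.0964] |d| 0.123
```

In the tool's units: -0.066 m is -0.11, -0.003 m is -0.005.

```bash
echo '[{"x": -0.0167, "y": -0.0017, "z": -0.005, "aperture": 0.045}, {"x": -0.025, "y": -0.0025, "z": -0.005, "aperture": 0.045}, {"x": -0.0333, "y": -0.0033, "z": -0.005, "aperture": 0.045}, {"x": -0.0417, "y": -0.0042, "z": -0.005, "aperture": 0.045}, {"x": -0.05, "y": -0.005, "z": -0.005, "aperture": 0.045}, {"x": -0.06, "y": -0.0058, "z": -0.005, "aperture": 0.045}, {"x": -0.07, "y": -0.0067, "z": -0.005, "aperture": 0.045}, {"x": -0.08, "y": -0.0075, "z": -0.005, "aperture": 0.045}, {"x": -0.09, "y": -0.0083, "z": -0.005, "aperture": 0.045}, {"x": -0.1, "y": -0.0092, "z": -0.005, "aperture": 0.045}, {"x": -0.11, "y": -0.01, "z": -0.005, "aperture": 0.045}]' | python3 shift.py
python3 - <<'E'
from h import *
s=r.state(); print(s["qpos"][5],rack(s["tcp_pos"])); to([*world(-.325,-.058+.05),.021],down())
E
```

```text
time_s: 4.85
tcp_pos: [0.5016, 0.0934, 0.021]
eef_rot: [-3.096, -0.354, 0.002]
wrist_force: [0.8, 0.0, 1.2]
width: 0.0453
gripper_force: 0.7
3.0833776719631065 [-0.32495366  0.04838974]
d [-0.0561 -0.0056  0.0001] w [-0.0256 -0.0002  0.0979] |d| 0.056
```

In the tool's units: -0.056 m is -0.0933, -0.049 m is -0.0817.

```bash
echo '[{"x": -0.0117, "y": -0.0008, "aperture": 0.045}, {"x": -0.0233, "y": -0.0017, "aperture": 0.045}, {"x": -0.035, "y": -0.0033, "aperture": 0.045}, {"x": -0.0467, "y": -0.005, "aperture": 0.045}, {"x": -0.0583, "y": -0.0058, "aperture": 0.045}, {"x": -0.07, "y": -0.0067, "aperture": 0.045}, {"x": -0.0817, "y": -0.0083, "aperture": 0.045}, {"x": -0.0933, "y": -0.0093, "aperture": 0.045}, {"x": -0.0933, "y": -0.0093, "aperture": 0.045}]' | python3 shift.py
python3 - <<'E'
from h import *
s=r.state(); print(s["qpos"][5],rack(s["tcp_pos"]))
E
```

```text
time_s: 5.75
tcp_pos: [0.4453, 0.0861, 0.0209]
eef_rot: [-3.096, -0.354, 0.004]
wrist_force: [-0.8, 0.1, -0.1]
width: 0.0449
gripper_force: 0.0
3.0884997482231036 [-0.32506913 -0.0084597 ]
```

In the tool's units: -0.21 m is -0.35, -0.17 m is -0.2833.

```bash
echo '[{"x": 0.05, "aperture": 0.045}, {"x": 0.0667, "z": -0.0333, "aperture": 0.045}, {"x": 0.0667, "z": -0.1167, "aperture": 0.045}, {"x": 0.0667, "z": -0.2, "aperture": 0.045}, {"x": 0.0667, "z": -0.2833, "aperture": 0.045}, {"x": 0.0667, "z": -0.35, "aperture": 0.045}, {"x": 0.0667, "z": -0.35, "aperture": 0.045}, {"x": 0.0667, "z": -0.35, "aperture": 0.045}, {"x": 0.0667, "z": -0.35, "aperture": 0.045}, {"x": 0.0667, "z": -0.35, "aperture": 0.045}]' | python3 shift.py
python3 - <<'E'
from h import *
import cv2,pickle
i=eyes.camera_info("wrist"); cv2.imwrite("pics/w2.png",eyes.camera("wrist")); pickle.dump(i,open("w2.pkl","wb"))
E
```

```text
time_s: 6.75
tcp_pos: [0.4857, 0.0899, 0.2294]
eef_rot: [-3.096, -0.354, 0.007]
wrist_force: [0.3, 0.5, 0.1]
width: 0.0452
gripper_force: 0.0
```

View pics/w2.png

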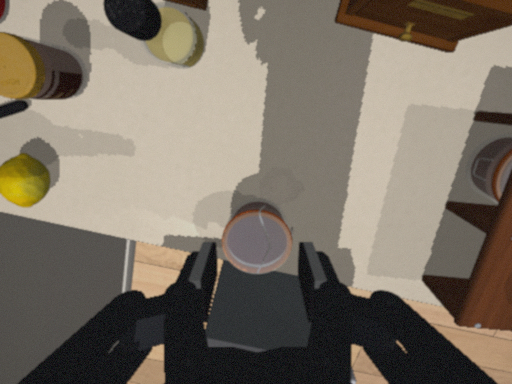

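The wrist view shows the jar rim centred near (257,239), standing between the fingers and the worktop edge. The rack's wall feet are at about (475,112), (446,203) and (424,277).

```bash
python3 - <<'E'
from h import *
import pickle; i=pickle.load(open("w2.pkl","rb"))
for z in(.05,.063): p=ray("wrist",257,239,z,i); print("jar",p.round(4),rack(p).round(4))
for u,v,z in[(475,112,0),(446,203,0),(424,277,0)]: p=ray("wrist",u,v,z,i);print(u,v,p.round(4),rack(p).round(4))
F=fork(np.radians(55))*Ro.from_rotvec([0,0,np.pi]); 
for n,G in(("a",fork(0)),("b",fork(0)*Ro.from_rotvec([0,0,np.pi]))): print(n); to([*world(-.325-.11,-.058),.2],G)
E
```

```text
jar [0.402 0.075 0.05 ] [-0.3196 -0.0528]
jar [0.4087 0.0762 0.063 ] [-0.32  -0.046]
475 112 [ 0.6082 -0.1488  0.    ] [-0.071   0.1226]
446 203 [ 0.4904 -0.166   0.    ] [-0.0692  0.0036]
424 277 [ 0.3741 -0.1853  0.    ] [-0.0652 -0.1142]
a
d [-0.0788 -0.1189  0.0328] w [-0.0216 -0.0181 -1.4728] |d| 0.146
b
d [-0.0788 -0.1189  0.0328] w [-0.0186  0.0222  1.6686] |d| 0.146
```

In the tool's units: -0.119 m is -0.1983, -0.09 m is -0.15, -1.47 rad is -0.4679.

```bash
sed -i 's/C=np.array(\[.4958,-.2351\]); TH=np.radians(-82.55)/C=np.array([.4970,-.2345]); TH=np.radians(-81.8)/' h.py
echo '[{"x": -0.0333, "y": -0.05, "az": -0.0477, "aperture": 0.045}, {"x": -0.0667, "y": -0.1, "az": -0.0955, "aperture": 0.045}, {"x": -0.1, "y": -0.15, "az": -0.1432, "aperture": 0.045}, {"x": -0.1317, "y": -0.1983, "az": -0.191, "aperture": 0.045}, {"x": -0.1317, "y": -0.1983, "az": -0.2387, "aperture": 0.045}, {"x": -0.1317, "y": -0.1983, "az": -0.2865, "aperture": 0.045}, {"x": -0.1317, "y": -0.1983, "az": -0.3342, "aperture": 0.045}, {"x": -0.1317, "y": -0.1983, "az": -0.382, "aperture": 0.045}, {"x": -0.1317, "y": -0.1983, "az": -0.4297, "aperture": 0.045}, {"x": -0.1317, "y": -0.1983, "az": -0.4679, "aperture": 0.045}, {"x": -0.1317, "y": -0.1983, "az": -0.4679, "aperture": 0.045}, {"x": -0.1317, "y": -0.1983, "az": -0.4679, "aperture": 0.045}]' | python3 shift.py
python3 - <<'E'
from h import *
s=r.state(); print(np.round(s["qpos"],2),rack(s["tcp_pos"])); to([*world(-.435,-.057),.15],fork(np.radians(55)))
E
```

```text
time_s: 8.0
tcp_pos: [0.3822, 0.188, 0.2335]
eef_rot: [-2.066, -2.339, -0.024]
wrist_force: [1.4, 0.2, 0.1]
width: 0.045
gripper_force: 0.0
[ 0.44 -0.21 -0.1   1.67  0.02  1.89] [-0.43453319 -0.05341193]
d [-0.0017 -0.0034  0.0835] w [-0.0111 -0.9853 -0.0171] |d| 0.084
```

In the tool's units: -0.003 m is -0.005, -0.985 rad is -0.3135.

```bash
echo '[{"y": -0.005, "ay": -0.0477, "aperture": 0.045}, {"y": -0.005, "ay": -0.0955, "aperture": 0.045}, {"y": -0.005, "ay": -0.1432, "aperture": 0.045}, {"y": -0.005, "ay": -0.191, "aperture": 0.045}, {"y": -0.005, "ay": -0.2387, "aperture": 0.045}, {"y": -0.005, "ay": -0.2865, "aperture": 0.045}, {"y": -0.005, "ax": -0.0035, "ay": -0.3135, "az": -0.0054, "aperture": 0.045}, {"y": -0.005, "ax": -0.0035, "ay": -0.3135, "az": -0.0054, "aperture": 0.045}, {"y": -0.005, "ax": -0.0035, "ay": -0.3135, "az": -0.0054, "aperture": 0.045}, {"y": -0.005, "ax": -0.0035, "ay": -0.3135, "az": -0.0054, "aperture": 0.045}]' | python3 shift.py
python3 - <<'E'
from h import *
s=r.state(); print(np.round(s["qpos"],2),rack(s["tcp_pos"])); to([*world(-.40,-.057),.025],fork(np.radians(55)))
E
```

```text
time_s: 9.0
tcp_pos: [0.3795, 0.1874, 0.2348]
eef_rot: [1.507, 1.739, -0.777]
wrist_force: [-0.1, 0.2, 0.2]
width: 0.0448
gripper_force: 0.0
[ 0.88  0.3   0.12  2.15 -0.65  2.58] [-0.43433022 -0.05607957]
d [ 0.1516 -0.0017  0.1491] w [ 0.0033 -0.0039 -0.0016] |d| 0.213
```

In the tool's units: 0.15 m is 0.25, 0.03 m is 0.05.

```bash
echo '[{"x": 0.05, "z": 0.05, "aperture": 0.045}, {"x": 0.1, "z": 0.1, "aperture": 0.045}, {"x": 0.15, "z": 0.1417, "aperture": 0.045}, {"x": 0.2, "z": 0.1917, "aperture": 0.045}, {"x": 0.2333, "z": 0.23, "aperture": 0.045}, {"x": 0.25, "y": -0.0017, "z": 0.2483, "aperture": 0.045}, {"x": 0.25, "y": -0.0017, "z": 0.2483, "aperture": 0.045}, {"x": 0.25, "y": -0.0017, "z": 0.2483, "aperture": 0.045}]' | python3 shift.py
python3 - <<'E'
from h import *
import cv2
s=r.state(); print(np.round(s["qpos"],2),rack(s["tcp_pos"])); to([*world(-.13,-.057),.025],fork(np.radians(55)))
cv2.imwrite("pics/s3.png",np.hstack([eyes.camera("scene")[:,60:460],eyes.camera("wrist")[:,56:456]]))
E
```

```text
time_s: 9.8
tcp_pos: [0.3844, 0.1521, 0.027]
eef_rot: [1.505, 1.739, -0.778]
wrist_force: [0.7, 0.2, 0.0]
width: 0.045
gripper_force: 0.0
[ 0.83  0.39 -0.18  1.73 -0.69  2.53] [-0.39875049 -0.05629257]
d [-0.1531 -0.0013  0.2209] w [ 0.0035 -0.0026 -0.0012] |d| 0.269
```

View pics/s3.png

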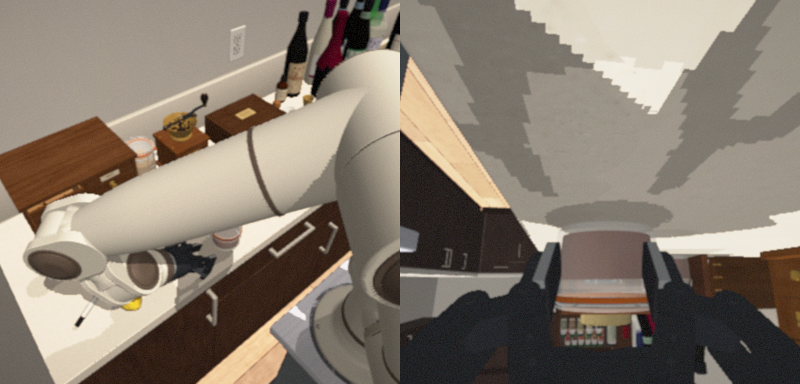

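In the tool's units: 0.0743 m is 0.1238, 0.0066 m is 0.011.

```bash
echo '[{"x": -0.0077, "z": 0.011, "aperture": 0.045}, {"x": -0.0133, "z": 0.0192, "aperture": 0.045}, {"x": -0.0192, "z": 0.0275, "aperture": 0.045}, {"x": -0.025, "z": 0.036, "aperture": 0.045}, {"x": -0.0325, "z": 0.0467, "aperture": 0.045}, {"x": -0.04, "z": 0.0577, "aperture": 0.045}, {"x": -0.0475, "z": 0.0683, "aperture": 0.045}, {"x": -0.055, "z": 0.0793, "aperture": 0.045}, {"x": -0.0627, "z": 0.0903, "aperture": 0.045}, {"x": -0.0703, "z": 0.1013, "aperture": 0.045}, {"x": -0.078, "z": 0.1125, "aperture": 0.045}, {"x": -0.0858, "z": 0.1238, "aperture": 0.045}]' | python3 shift.py
python3 - <<'E'
from h import *
s=r.state(); print(np.round(s["qpos"],2),rack(s["tcp_pos"])); to([*world(-.13,-.057),.025],fork(np.radians(55)))
E
```

```text
time_s: 11.1
tcp_pos: [0.3971, 0.0619, 0.0252]
eef_rot: [1.502, 1.739, -0.781]
wrist_force: [0.1, 0.7, 1.0]
width: 0.0451
gripper_force: 0.7
[ 0.68  0.24 -0.35  1.6  -0.78  2.37] [-0.30762746 -0.05660355]
d [-0.1018 -0.001   0.1455] w [ 0.0033 -0.0005  0.0013] |d| 0.178
```

In the tool's units: 0.0789 m is 0.1315, 0.0723 m is 0.1205.

```bash
echo '[{"x": -0.0077, "z": 0.011, "aperture": 0.045}, {"x": -0.0153, "z": 0.022, "aperture": 0.045}, {"x": -0.023, "z": 0.033, "aperture": 0.045}, {"x": -0.0307, "z": 0.0438, "aperture": 0.045}, {"x": -0.0383, "z": 0.0548, "aperture": 0.045}, {"x": -0.046, "z": 0.0657, "aperture": 0.045}, {"x": -0.0537, "z": 0.0767, "aperture": 0.045}, {"x": -0.0613, "z": 0.0877, "aperture": 0.045}, {"x": -0.069, "z": 0.0987, "aperture": 0.045}, {"x": -0.0767, "z": 0.1095, "aperture": 0.045}, {"x": -0.0843, "z": 0.1205, "aperture": 0.045}, {"x": -0.092, "z": 0.1315, "aperture": 0.045}]' | python3 shift.py
python3 - <<'E'
from h import *
import cv2,pickle
s=r.state(); print(np.round(s["qpos"],2),rack(s["tcp_pos"])); to([*world(-.13,-.057),.025],fork(np.radians(55)))
a=eyes.camera("scene"); b=eyes.camera("top"); cv2.imwrite("pics/s4.png",np.hstack([cv2.resize(a[100:300,150:450],None,fx=1.33,fy=1.33),cv2.resize(b[100:300,200:500],None,fx=1.33,fy=1.33)]))
E
```

```text
time_s: 12.3
tcp_pos: [0.4111, -0.0334, 0.0251]
eef_rot: [1.502, 1.739, -0.781]
wrist_force: [-0.2, 1.6, 0.8]
width: 0.0451
gripper_force: 0.7
[ 0.48  0.09 -0.51  1.42 -0.88  2.12] [-0.21133684 -0.05628627]
d [-0.0466 -0.001   0.0666] w [ 0.0033 -0.0004  0.0013] |d| 0.081
```

View pics/s4.png

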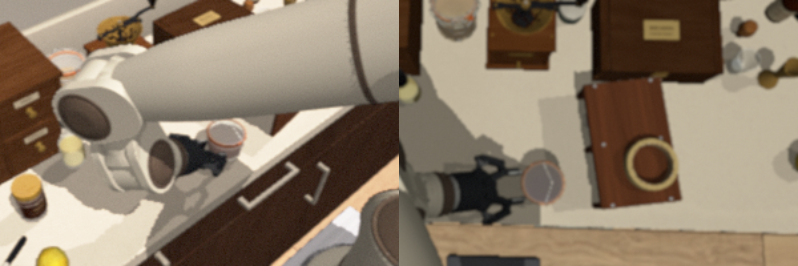

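The jar sits square in the fork. In the top crop its centre is at (543,183), and the bay mouth lies between wall tips at about (588,150) and (590,207).

```bash
python3 - <<'E'
from h import *
p=ray("top",200+(543-399)/1.33,100+183/1.33,.055); print(p,rack(p)); to([*world(-.08,-.057),.025],fork(np.radians(55)))
E
```

```text
[ 0.41391156 -0.07124435  0.055     ] [-0.17343738 -0.05895398]
d [-0.0752 -0.0007  0.1074] w [ 0.0025 -0.0004  0.0006] |d| 0.131
```

In the tool's units: 0.0537 m is 0.0895, 0.04 m is 0.0667.

```bash
echo '[{"x": -0.005, "z": 0.0072, "aperture": 0.045}, {"x": -0.01, "z": 0.0143, "aperture": 0.045}, {"x": -0.015, "z": 0.0215, "aperture": 0.045}, {"x": -0.02, "z": 0.0285, "aperture": 0.045}, {"x": -0.0253, "z": 0.0362, "aperture": 0.045}, {"x": -0.0307, "z": 0.0438, "aperture": 0.045}, {"x": -0.036, "z": 0.0513, "aperture": 0.045}, {"x": -0.0413, "z": 0.059, "aperture": 0.045}, {"x": -0.0467, "z": 0.0667, "aperture": 0.045}, {"x": -0.052, "z": 0.0743, "aperture": 0.045}, {"x": -0.0573, "z": 0.0818, "aperture": 0.045}, {"x": -0.0627, "z": 0.0895, "aperture": 0.045}]' | python3 shift.py
python3 - <<'E'
from h import *
s=r.state(); print(rack(s["tcp_pos"]));to([*world(-.08,-.057),.025],fork(np.radians(55)))
E
```

```text
time_s: 13.6
tcp_pos: [0.4207, -0.098, 0.025]
eef_rot: [1.502, 1.739, -0.781]
wrist_force: [0.3, 1.1, -0.1]
width: 0.0451
gripper_force: 0.5
[-0.14598785 -0.05605625]
d [-0.0379 -0.0012  0.054 ] w [ 0.0033 -0.0005  0.0013] |d| 0.066
```

In the tool's units: 0.041 m is 0.0683, 0.0376 m is 0.0627.

```bash
echo '[{"x": -0.004, "z": 0.0057, "aperture": 0.045}, {"x": -0.008, "z": 0.0113, "aperture": 0.045}, {"x": -0.012, "z": 0.017, "aperture": 0.045}, {"x": -0.016, "z": 0.0228, "aperture": 0.045}, {"x": -0.02, "z": 0.0285, "aperture": 0.045}, {"x": -0.024, "z": 0.0342, "aperture": 0.045}, {"x": -0.028, "z": 0.0398, "aperture": 0.045}, {"x": -0.032, "z": 0.0455, "aperture": 0.045}, {"x": -0.036, "z": 0.0513, "aperture": 0.045}, {"x": -0.04, "z": 0.057, "aperture": 0.045}, {"x": -0.044, "z": 0.0627, "aperture": 0.045}, {"x": -0.048, "z": 0.0683, "aperture": 0.045}]' | python3 shift.py
python3 - <<'E'
from h import *
s=r.state(); print(rack(s["tcp_pos"]),rack(np.array(s["wrist_force"])[:2]+C))
E
```

```text
time_s: 14.8
tcp_pos: [0.428, -0.1475, 0.025]
eef_rot: [1.502, 1.739, -0.781]
wrist_force: [-0.2, 1.6, 0.0]
width: 0.0449
gripper_force: 0.4
[-0.09600426 -0.0559    ] [-1.58118861  0.04163567]
```

In the tool's units: 0.0126 m is 0.021, 0.0112 m is 0.0187.

```bash
echo '[{"x": -0.0017, "z": 0.0023, "aperture": 0.045}, {"x": -0.0033, "z": 0.0047, "aperture": 0.045}, {"x": -0.005, "z": 0.007, "aperture": 0.045}, {"x": -0.0065, "z": 0.0093, "aperture": 0.045}, {"x": -0.0082, "z": 0.0117, "aperture": 0.045}, {"x": -0.0098, "z": 0.014, "aperture": 0.045}, {"x": -0.0113, "z": 0.0163, "aperture": 0.045}, {"x": -0.013, "z": 0.0187, "aperture": 0.045}, {"x": -0.0147, "z": 0.021, "aperture": 0.045}]' | python3 shift.py
python3 - <<'E'
from h import *
s=r.state(); print(rack(s["tcp_pos"]),rack(np.array(s["wrist_force"])[:2]+C))
E
```

```text
time_s: 15.7
tcp_pos: [0.4302, -0.1624, 0.025]
eef_rot: [1.502, 1.74, -0.781]
wrist_force: [0.1, 0.6, -0.6]
width: 0.0451
gripper_force: 0.5
[-0.0808531  -0.05580708] [-0.57445786  0.18346163]
```

Force is still sliding level (noise is about 1 N). I'll continue in small steps.

```bash
cat > f.py <<'E'
from h import *
s=r.state(); print(rack(s["tcp_pos"]).round(4),"F",rack(np.array(s["wrist_force"])[:2]+C).round(2),np.round(s["moment"],2))
E
for k in 1; do echo '[{"x": -0.001, "z": 0.0013, "aperture": 0.045}, {"x": -0.002, "z": 0.0027, "aperture": 0.045}, {"x": -0.003, "z": 0.0042, "aperture": 0.045}, {"x": -0.0038, "z": 0.0055, "aperture": 0.045}, {"x": -0.0048, "z": 0.0068, "aperture": 0.045}]' | python3 shift.py; python3 f.py; echo '[{"x": -0.001, "z": 0.0013, "aperture": 0.045}, {"x": -0.002, "z": 0.0027, "aperture": 0.045}, {"x": -0.003, "z": 0.0042, "aperture": 0.045}, {"x": -0.0038, "z": 0.0055, "aperture": 0.045}, {"x": -0.0048, "z": 0.0068, "aperture": 0.045}]' | python3 shift.py; python3 f.py; done
```

```text
time_s: 16.2
tcp_pos: [0.4309, -0.1674, 0.025]
eef_rot: [1.502, 1.739, -0.781]
wrist_force: [-0.4, 0.1, -0.1]
width: 0.0453
gripper_force: 0.5
[-0.0759 -0.0558] F [-0.21 -0.42] [ 0.83  0.11 -0.01]
time_s: 16.7
tcp_pos: [0.4317, -0.1723, 0.0251]
eef_rot: [1.502, 1.739, -0.781]
wrist_force: [-0.3, -0.1, -1.1]
width: 0.0449
gripper_force: 0.4
[-0.0709 -0.0558] F [ 0.09 -0.33] [ 0.87  0.05 -0.01]
```

In the tool's units: 0.0041 m is 0.0068, 0.0033 m is 0.0055.

```bash
echo '[{"x": -0.001, "z": 0.0013, "aperture": 0.045}, {"x": -0.002, "z": 0.0027, "aperture": 0.045}, {"x": -0.003, "z": 0.0042, "aperture": 0.045}, {"x": -0.0038, "z": 0.0055, "aperture": 0.045}, {"x": -0.0048, "z": 0.0068, "aperture": 0.045}]' | python3 shift.py; python3 f.py; echo '[{"x": -0.001, "z": 0.0013, "aperture": 0.045}, {"x": -0.002, "z": 0.0027, "aperture": 0.045}, {"x": -0.003, "z": 0.0042, "aperture": 0.045}]' | python3 shift.py; python3 f.py
```

```text
time_s: 17.2
tcp_pos: [0.4324, -0.1773, 0.0251]
eef_rot: [1.502, 1.739, -0.781]
wrist_force: [-1.1, 0.4, -1.1]
width: 0.0453
gripper_force: 0.4
[-0.0658 -0.0558] F [-0.51 -1.04] [ 0.9  0.1 -0. ]
time_s: 17.5
tcp_pos: [0.4329, -0.1803, 0.0251]
eef_rot: [1.502, 1.74, -0.781]
wrist_force: [0.3, 1.6, 0.8]
width: 0.0451
gripper_force: 0.4
[-0.0628 -0.0558] F [-1.51  0.51] [0.84 0.12 0.06]
```

```bash
python3 - <<'E'
from h import *
import cv2
cv2.imwrite("pics/s5.png",np.hstack([cv2.flip(eyes.camera("wrist")[100:,100:412],-1),cv2.resize(eyes.camera("top")[140:282,240:400],None,fx=2,fy=2)]))
E
```

```text
(no output)
```

View pics/s5.png

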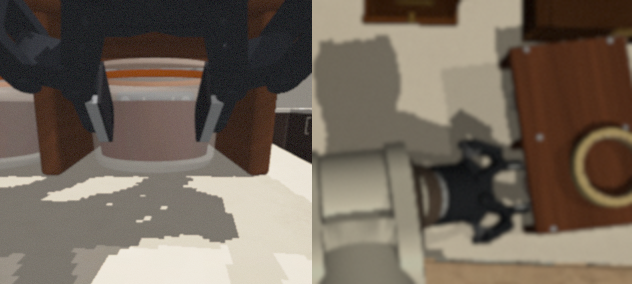

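The jar is upright, central in the bay and touching the fork. The gripper's outer knuckles are wide and near the wall fronts, so I'll back off, narrow the fork and continue.

The manual's scale: shifts go in shares of 600 mm and turns go in shares of 180 degrees. Converting my numbers, -0.0164 m is -0.0273, 0.0115 m is 0.0192.

```bash
echo '[{"x": 0.01, "z": -0.0133, "aperture": 0.045}, {"x": 0.0192, "z": -0.0273, "aperture": 0.045}, {"x": 0.0192, "z": -0.0273, "aperture": 0.02}, {"x": 0.0192, "z": -0.0273, "aperture": 0.02}, {"x": 0.0192, "z": -0.0273, "aperture": 0.02}, {"x": 0.0192, "z": -0.0273, "aperture": 0.02}, {"x": 0.0192, "z": -0.0273, "aperture": 0.02}]' | python3 shift.py; python3 f.py; echo '[{"x": -0.0017, "z": 0.0023, "aperture": 0.02}, {"x": -0.0033, "z": 0.0047, "aperture": 0.02}, {"x": -0.005, "z": 0.007, "aperture": 0.02}, {"x": -0.0065, "z": 0.0093, "aperture": 0.02}]' | python3 shift.py; python3 f.py
```

```text
time_s: 18.3
tcp_pos: [0.4299, -0.1607, 0.0252]
eef_rot: [1.503, 1.739, -0.781]
wrist_force: [-0.4, -0.8, 0.7]
width: 0.0198
gripper_force: 0.0
[-0.0826 -0.0559] F [ 0.69 -0.54] [ 0.77  0.1  -0.01]
time_s: 18.7
tcp_pos: [0.4309, -0.1674, 0.0251]
eef_rot: [1.502, 1.739, -0.781]
wrist_force: [0.1, -0.0, -0.2]
width: 0.0202
gripper_force: 0.0
[-0.0758 -0.0559] F [0.01 0.09] [ 0.78  0.13 -0.06]
```

In the tool's units: 0.0041 m is 0.0068, 0.0033 m is 0.0055.

```bash
echo '[{"x": -0.001, "z": 0.0013, "aperture": 0.02}, {"x": -0.002, "z": 0.0027, "aperture": 0.02}, {"x": -0.003, "z": 0.0042, "aperture": 0.02}, {"x": -0.0038, "z": 0.0055, "aperture": 0.02}, {"x": -0.0048, "z": 0.0068, "aperture": 0.02}]' | python3 shift.py|grep force; python3 f.py; echo '[{"x": -0.001, "z": 0.0013, "aperture": 0.02}, {"x": -0.002, "z": 0.0027, "aperture": 0.02}, {"x": -0.003, "z": 0.0042, "aperture": 0.02}]' | python3 shift.py|grep force; python3 f.py;echo '[{"x": -0.001, "z": 0.0013, "aperture": 0.02}, {"x": -0.002, "z": 0.0027, "aperture": 0.02}, {"x": -0.003, "z": 0.0042, "aperture": 0.02}]' | python3 shift.py|grep force; python3 f.py
```

```text
wrist_force: [-0.2, -0.6, -0.0]
gripper_force: 0.0
[-0.0709 -0.0558] F [ 0.55 -0.31] [0.7  0.1  0.04]
wrist_force: [-0.7, 1.7, 0.1]
gripper_force: 0.5
[-0.0679 -0.0557] F [-1.79 -0.48] [0.83 0.09 0.06]
wrist_force: [-0.2, 1.3, 0.6]
gripper_force: 0.5
[-0.0648 -0.0558] F [-1.33  0.02] [0.84 0.06 0.04]
```

In the tool's units: 0.0016 m is 0.0027, -0.0012 m is -0.002.

```bash
for i in 1; do echo '[{"x": -0.001, "z": 0.0013, "aperture": 0.02}, {"x": -0.002, "z": 0.0027, "aperture": 0.02}, {"x": -0.002, "z": 0.0027, "aperture": 0.02}]' | python3 shift.py|grep wrist_f; python3 f.py; echo '[{"x": -0.001, "z": 0.0013, "aperture": 0.02}, {"x": -0.002, "z": 0.0027, "aperture": 0.02}, {"x": -0.002, "z": 0.0027, "aperture": 0.02}]' | python3 shift.py|grep wrist_f; python3 f.py;echo '[{"x": -0.001, "z": 0.0013, "aperture": 0.02}, {"x": -0.002, "z": 0.0027, "aperture": 0.02}, {"x": -0.002, "z": 0.0027, "aperture": 0.02}]' | python3 shift.py|grep wrist_f; python3 f.py; done
```

```text
wrist_force: [0.7, 3.7, -0.4]
[-0.0629 -0.0558] F [-3.6   1.22] [1.09 0.09 0.12]
wrist_force: [0.3, 3.3, -0.4]
[-0.0608 -0.0557] F [-3.21  0.75] [1.17 0.15 0.14]
wrist_force: [1.0, 3.5, -0.4]
[-0.0588 -0.0558] F [-3.31  1.51] [1.14 0.09 0.15]
```

The force rose to about 3.5 N, so the jar is now pushing the buffer. I'll keep going until the hard stop.

```bash
for i in 1; do echo '[{"x": -0.001, "z": 0.0013, "aperture": 0.02}, {"x": -0.002, "z": 0.0027, "aperture": 0.02}, {"x": -0.002, "z": 0.0027, "aperture": 0.02}]' | python3 shift.py|grep wrist_f; python3 f.py; echo '[{"x": -0.001, "z": 0.0013, "aperture": 0.02}, {"x": -0.001, "z": 0.0013, "aperture": 0.02}]' | python3 shift.py|grep wrist_f; python3 f.py;echo '[{"x": -0.001, "z": 0.0013, "aperture": 0.02}, {"x": -0.001, "z": 0.0013, "aperture": 0.02}]' | python3 shift.py|grep wrist_f; python3 f.py; done
```

```text
wrist_force: [-0.9, 3.5, -0.9]
[-0.0568 -0.0558] F [-3.57 -0.44] [1.22 0.14 0.11]
wrist_force: [0.6, 3.1, -1.4]
[-0.0558 -0.0558] F [-2.98  1.07] [1.18 0.16 0.06]
wrist_force: [0.2, 2.0, -0.9]
[-0.0548 -0.0557] F [-1.95  0.49] [1.14 0.16 0.11]
```

In the tool's units: 0.0008 m is 0.0013, -0.0006 m is -0.001.

```bash
echo '[{"x": -0.001, "z": 0.0013, "aperture": 0.02}, {"x": -0.001, "z": 0.0013, "aperture": 0.02}]' | python3 shift.py|grep wrist_f; python3 f.py
```

```text
wrist_force: [0.0, 2.2, -0.5]
[-0.0538 -0.0558] F [-2.14  0.35] [1.21 0.16 0.07]
```

In the tool's units: 0.0008 m is 0.0013, -0.0006 m is -0.001.

```bash
echo '[{"x": -0.001, "z": 0.0013, "aperture": 0.02}, {"x": -0.001, "z": 0.0013, "aperture": 0.02}]' | python3 shift.py|grep wrist_f; python3 f.py
```

```text
wrist_force: [0.5, 3.5, -0.9]
[-0.0528 -0.0557] F [-3.38  0.96] [1.33 0.17 0.14]
```

In the tool's units: 0.0008 m is 0.0013, -0.0006 m is -0.001.

```bash
echo '[{"x": -0.001, "z": 0.0013, "aperture": 0.02}, {"x": -0.001, "z": 0.0013, "aperture": 0.02}]' | python3 shift.py|grep wrist_f; python3 f.py
```

```text
wrist_force: [-0.4, 8.3, -1.4]
[-0.0522 -0.0555] F [-8.28  0.82] [1.89 0.19 0.24]
```

In the tool's units: 0.0008 m is 0.0013, -0.0006 m is -0.001.

```bash
echo '[{"x": -0.001, "z": 0.0013, "aperture": 0.02}, {"x": -0.001, "z": 0.0013, "aperture": 0.02}]' | python3 shift.py|grep wrist_f; python3 f.py
```

```text
wrist_force: [-0.9, 13.9, 0.4]
[-0.0516 -0.0552] F [-13.91   1.1 ] [2.42 0.23 0.42]
```

Force is climbing steeply, 3.4 to 8.3 to 13.9 N, with almost no motion. About 11 mm of travel since first buffer contact means it's at the hard stop. I'll retreat and check.

In the tool's units: -0.1 m is -0.1667, -0.082 m is -0.1367.

```bash
echo '[{"x": 0.0033, "z": -0.005, "aperture": 0.02}, {"x": 0.01, "z": -0.0133, "aperture": 0.02}, {"x": 0.02, "z": -0.0283, "aperture": 0.02}, {"x": 0.0383, "z": -0.055, "aperture": 0.02}, {"x": 0.0667, "z": -0.095, "aperture": 0.02}, {"x": 0.095, "z": -0.1367, "aperture": 0.02}, {"x": 0.1167, "z": -0.1667, "aperture": 0.02}, {"x": 0.1167, "z": -0.1667, "aperture": 0.02}, {"x": 0.1167, "z": -0.1667, "aperture": 0.02}, {"x": 0.1167, "z": -0.1667, "aperture": 0.02}]' | python3 shift.py
python3 f.py; python3 - <<'E'
from h import *
import cv2
cv2.imwrite("pics/s6.png",np.hstack([cv2.flip(eyes.camera("wrist")[50:350,100:412],-1),cv2.resize(eyes.camera("top")[60:260,80:400],(480,300))]))
E
```

```text
time_s: 23.2
tcp_pos: [0.4168, -0.0718, 0.0258]
eef_rot: [1.502, 1.739, -0.781]
wrist_force: [-0.1, -0.6, -1.2]
width: 0.02
gripper_force: 0.0
[-0.1725 -0.0562] F [ 0.62 -0.18] [0.71 0.15 0.  ]
```

View pics/s6.png

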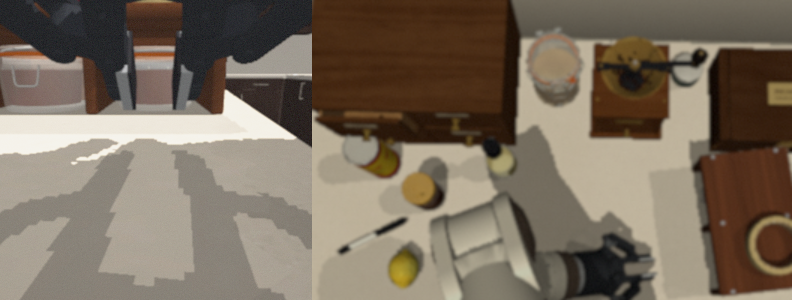

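The jar stands upright, deep in its bay. The other jar, tape, cruet, ghee jar and lemon are where they started, and the arm is clear of everything.

```bash
python3 -c "
from plant import r, eyes, job_done
print(job_done())"
```

```text
the job is handed in; nothing more can be done
None
```

I pushed the loose jar upright into the free bay until the buffer reached what felt like its hard stop (force rose to about 14 N with almost no movement), saw nothing else out of place in the last pictures, and handed the job in at about 23 s; no verdict came back.

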